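# Turn the upside-down serving board over against the display riser

## Task

The wooden serving board on the stall counter lies upside down, rubber feet in the air. Turn it over: push it gently up the sloping backboard of the riser until it leans flat on it, then bring its raised edge over towards the robot and lay it down under control, without letting it slap down, so that it ends flat on its feet just in front of the riser. Do not press it hard into the riser, and leave the carton, the tub and the cup where they are.

Things in the scene. Friction and masses are not known exactly. Their poses are not given: they have to be found in the camera images.
- board: Dark wooden serving board, 0.16 kg, 110 mm (its x) by 130 mm (its y), 12 mm thick, its 130 mm edges rounded. One face is smooth; the other has four black rubber feet, 14 mm across, 3 mm high, centred at x = +-42, y = +-52 mm. Origin: centre of the smooth face. Its z axis points from there through the board to the feet: up at the start, down at the end (origin then 15 mm above the counter).
- board_edge (a point): Middle of the board's +x edge (a 130 mm long edge), at mid-thickness: the edge nearest the riser at the start. Pushed squarely to the riser by the opposite edge with about 2 to 6 N, this edge slides up the slope until the board lies flat on the backboard, where the push rises sharply; it then stands about 31 mm higher than the top of the backboard, free to be hooked from behind.
- riser: Low wooden display riser, fixed to the non-slip counter. Origin on the counter at mid-width; x level from front to back, z up. Its smooth white backboard, 206 mm wide (y), 10 mm thick, leans back (to +x) at 55 degrees from the counter up to 60 mm height. It is clamped in slots and stays put: its lower front edge may be anywhere from x = 0 to 25 mm, which is not reported: see it or feel for it.
- riser_rail (a point): Top middle of the riser's back rail, 36 mm high, 18 mm thick, 151 mm behind the riser's origin. The rail joins two side cheeks, 36 mm high, at y = +-105 to +-117 mm, x = 10 to 160 mm of the riser. Between backboard and rail it is empty and open above.
- carton: bystander: cardboard carton, 75 x 120 x 60 mm, origin at the centre of its underside
- tub: bystander: clear closed tub with balls in it, 104 x 134 x 49 mm, origin at the centre of its underside
- cup: bystander: white cup, 64 mm across, 70 mm high, origin at the centre of its underside
There are look-alikes about, which are no part of the job. What is meant by the board is not pink, and is the smaller of those in its own colour.

How it is judged (in metres and radians):
On the way:
1. the board leans on the riser's backboard, raised to within about 6 degrees of its slope (49 to 75 degrees from flat), for 0.2 s (angle between board's own z axis and vertical between 0.855 and 1.31 rad and contact force between board and riser above 0.05 N), for 0.2 s.
At the end, for the whole second after the job is handed in: The board lies still, turned over, level within 4.5 degrees and standing on its feet on the counter (smooth face 12.5 to 18 mm up), its centre at most 130 mm in front of the riser's origin and at most 70 mm to either side of it, touched by nothing of the robot (angle between board's own z axis and vertical above 3.06 rad and height (world z) of board between 0.0125 and 0.018 m and x of board in the frame of riser between -0.13 and 0 m and y of board in the frame of riser between -0.07 and 0.07 m and linear speed of board below 0.01 m/s and angular speed of board below 0.1 rad/s).
It fails at once if the board is pressed into the riser with more than 40 N (contact force between board and riser above 40 N).
It fails at once if the board falls or slaps over (turns faster than 11 rad/s, as after its raised edge falls freely from about 55 mm) (angular speed of board above 11 rad/s).
It fails at once if the carton is moved by more than 20 mm (distance of carton from where it was at the start of the episode above 0.02 m).
It fails at once if the tub is moved by more than 20 mm (distance of tub from where it was at the start of the episode above 0.02 m).
It fails at once if the cup is moved by more than 20 mm (distance of cup from where it was at the start of the episode above 0.02 m).
It also fails if it takes over 72 s, if anything falls off the work surface, if the arm or the gripper's body presses on something with over 40 N, if the wrist force passes 120 N, or if a joint passes its speed limit or range.

## Robot

A 6-joint arm with a two-finger parallel gripper is mounted at the origin on the work surface. World frame = base frame: x ahead of the robot, y to its left, z up, the work surface at z = 0. Lengths are in mm, angles in degrees, forces in N, time in s.
With the tool pointing down it reaches from about 350 to 850 mm from the base axis. Payload 8.1 kg.
Tool frame: the origin (TCP) lies at the very end of the fingers, on their centre line; the grasp point (between the pads) lies 19 mm behind it; z points along the fingers, y is the line along which they close (so a half turn about z gives the same grasp; the last joint's range is limited). The gripper opens to 85 mm and grips with 20 to 120 N. Pads are 22 mm wide; open, the fingers measure 114 mm over their backs; the gripper's body (76 mm by 85 mm) begins 54 mm behind the grasp point. The pads swing forward as they close: fully open they stand 13 mm farther back than shut.
Start: joints at [58.934, 7.471, 85.268, -0, 87.261, -4.893], TCP at [264.627, 538.496, 231.292] pointing down, gripper open.
Joint ranges: [-169.43, 169.43], [-51.17, 129.36], [1.28, 143.12], [-76.62, 256.62], [0, 156.53], [-152.29, 152.29]. Speed limits (degrees/s): [136.94, 136.94, 159.86, 180, 180, 180].

## Interface

Orientations are given as [roll, pitch, yaw] about the fixed x, y, z axes, in that order (R = Rz(yaw) Ry(pitch) Rx(roll)).
In Python, from bench import sense, eyes, job, models gives the robot as it stands. The module is installed in compiled form; this text tells all that it offers.
- The arm moves only by the tool apply_moves, never from a script. Its argument "rows" is a list of rows, each a list of 6 numbers: the shift along the tool's x, y, z in mm, then the turn, a rotation vector about the tool's x, y, z in rad. In form: [[dx, dy, dz, rx, ry, rz], ...]. A call has exactly 5 rows; each row shifts and turns the commanded pose from where the row before left it, along the tool's axes as they then stand; what a row does not reach is not made up. A row lasts 1/8 s, in which the tool goes at most 62.5 mm and 10.7 degrees, less where a joint would pass 70% of its speed; a pose out of reach is approached as far as the arm can. A call is refused whole if a number of a shift passes 62.5 or a number of a turn 0.188, either way. A call with a gripper value outside its range is refused whole. "fingers" is the finger opening in mm, from 0 to 85.4, set as the call begins (left out, the last holds). The fingers move at their own pace and stop on an object; "grip_force" is the grip in N (left out, the last holds). Time passes only in rows, so rows that do not move let the fingers close, or fill a call up. It gives the time, the measured TCP pose, the force, the opening and the grip force at its end, in the units of the state.
- sense(): the state, without advancing time (a new reading comes with each control period).
- eyes.snapshot(name): name is "scene" or "side" or "wrist"; returns (picture, depth): 420x560x3 uint8, red, green, blue; 420x560 float32, mm along the optical axis (not along the pixel's ray), 0 where there is no reading.
- eyes.get_calibration(name): a dict with "intrinsics" (3x3 intrinsics, pixels), "R" (3x3) and "t" (3): a world point X has camera coordinates R X + t; the wrist camera has in their place "mount" (4x4, takes a point from camera to tool coordinates, whose origin is the TCP and whose axes are the flange's). Camera axes: x right, y down, z forward; pixel columns grow to the right and rows downward; lengths in mm; the calibration is good to about 2 mm. A picture is of the moment at which its call begins: read the wrist's pose just before it. get_calibration takes no time and is no camera call.
- job.hand_in(): hands the job in; it is judged then, once.
Trained networks look in the newest picture that a camera, given by its name, has taken for a name from the list of things; names that differ only in an ending like _2 or _b are one class to them, and where a whole thing is asked for, a point or a joint stands for the part that bears it (a point fixed in the world has none). Each returns a list of dicts, best first, with "confidence" (0 to 1); they miss things now and then, are a little off and sometimes report something else, mostly with a low value. They report only what shows in the picture. A call takes as long as a camera call. They do not tell look-alikes from the thing itself.
- models.boxes_of(name, camera): "xyz" ([x, y, z] in mm, in world coordinates, good to about 4 mm: the middle of the surface that is visible of it).
- models.cut_out(name, camera): "pixels" (420x560 bool, what is visible of it).
- models.place_of(name, camera): "xyz" ([x, y, z] in mm, in world coordinates, good to about 4 mm: a listed point, or the origin of a listed thing).
The state is a dict: "time": time; "joint_pos": joint angles; "qd": joint speeds; "joint_efforts": joint torques, N m; "tool_pos": TCP position; "tcp_rot": TCP orientation; "ft_force": force on the tool from outside, world axes, zero at the start; "wrist_torque": the same for the moment, N m; "finger_gap": finger opening in mm; "grip_force": force on a finger pad.
Only numpy, scipy, OpenCV 4.12 (cv2) and the standard library are available. Lean on these libraries where they do the work, as an engineer would, in place of code of your own. Each camera call takes 0.05 s, during which the arm holds its last target. There are 200 camera calls.

## Working session

There is one attempt and no reset: what is moved stays moved. The work goes in short steps, Python scripts to look and compute and a tool call to move; the robot and the scene stay as the last step left them, time stands still between calls to the robot, and variables do not carry over. Pictures are saved under pics/ and viewed, at most 10 in all, crops included, and the job is handed in when it is done.

Besides the shell and the picture viewer there is one more tool, called after "Call:" as name(argument=value, ...) on one line, values as JSON. apply_moves: Moves the arm, as the interface text tells. Its arguments: {"type":"object","properties":{"rows":{"type":"array"},"fingers":{"type":"number"},"grip_force":{"type":"number"}},"required":["rows"]}

```bash
mkdir -p pics; cat > h.py <<'E'
import numpy as np, cv2
from bench import sense, eyes, job, models
from scipy.spatial.transform import Rotation as Ro
def cloud(cam):
    p,d=eyes.snapshot(cam); c=eyes.get_calibration(cam); K=np.array(c["intrinsics"])
    v,u=np.mgrid[:420,:560]; P=np.stack([(u-K[0,2])/K[0,0]*d,(v-K[1,2])/K[1,1]*d,d],-1)
    if "R" in c: W=(P-np.array(c["t"]))@np.array(c["R"])
    else: W=None
    return p,d,W
def save(n,p): cv2.imwrite("pics/"+n+".png",p[...,::-1])
E
python3 - <<'E'
from h import *
a=cloud("scene");b=cloud("side")
save("s1",np.hstack([cv2.resize(a[0],(400,300)),cv2.resize(b[0],(400,300))]));save("scene1",a[0])
for n in ["board","board_edge","riser","riser_rail","carton","tub","cup"]:
    for cam in ["scene","side"]:
        print(n,cam,[(np.round(x["xyz"]).tolist(),round(x["confidence"],2)) for x in models.place_of(n,cam)])
s=sense();print(s["time"],s["tool_pos"],s["tcp_rot"])
E
```

```text
board scene [([341.0, -226.0, -1.0], 0.82), ([514.0, 134.0, -2.0], 0.6)]
board side [([546.0, -67.0, 2.0], 0.93), ([344.0, -231.0, 2.0], 0.67), ([520.0, 126.0, -5.0], 0.66)]
board_edge scene [([563.0, 158.0, 9.0], 0.86), ([603.0, -84.0, 6.0], 0.85), ([405.0, -188.0, 11.0], 0.66)]
board_edge side [([561.0, 159.0, 5.0], 0.91), ([607.0, -81.0, 4.0], 0.69), ([410.0, -188.0, 11.0], 0.58)]
riser scene [([613.0, -89.0, 1.0], 0.78)]
riser side [([611.0, -90.0, -2.0], 0.58)]
riser_rail scene [([759.0, -113.0, 38.0], 0.79), ([565.0, -351.0, -0.0], 0.52)]
riser_rail side [([763.0, -114.0, 39.0], 0.87), ([418.0, 339.0, 4.0], 0.51)]
carton scene [([564.0, 349.0, -7.0], 0.81)]
carton side [([562.0, 344.0, 3.0], 0.88)]
tub scene [([567.0, -352.0, -2.0], 0.84)]
tub side [([565.0, -347.0, -0.0], 0.91)]
cup scene [([420.0, 340.0, -0.0], 0.75)]
cup side [([417.0, 338.0, 4.0], 0.9)]
0.8 [264.63590916 538.51807291 231.34423438] [1.79995597e+02 2.44702820e-04 1.53827361e+02]
```

View pics/s1.png

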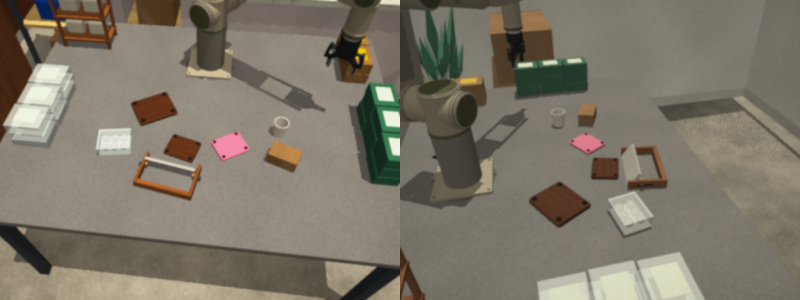

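Three boards are visible in the left picture: pink at about (230,145), a large dark one at (154,107) and a small dark one at (183,147). The small dark one at about (546,-67) mm, in front of the riser, fits: it is not pink and it is the smaller dark one. Next I'll confirm it in a crop and measure it.

```bash
cat > m.py <<'E'
from h import *
T=[];B=[]
for cam in ["scene","side"]:
    p,d,W=cloud(cam)
    if cam=="scene": save("c1",cv2.resize(p[120:300,160:400],(800,600)))
    for x in models.cut_out("board",cam):
        m=cv2.erode(x["pixels"].astype(np.uint8),np.ones((2,2)))>0
        m&=(d>0)
        Q=W[m]; r=cv2.minAreaRect(Q[:,:2].astype(np.float32))
        print(cam,m.sum(),np.round(r[0]),np.round(r[1]),r[2],"z",np.round(np.percentile(Q[:,2],[5,50,95])),p[m].mean(0).round())
    # riser frame
    o=np.array([612,-89.5]);y=np.radians(-9.1);c,s=np.cos(y),np.sin(y)
    L=(W[...,:2]-o)@np.array([[c,-s],[s,c]])
    X,Y,Z=L[...,0],L[...,1],W[...,2]
    # rail
    k=(d>0)&(X>125)&(X<175)&(abs(Y)<95)&(Z>32)&(Z<42)
    f=np.polyfit(Y[k],X[k],1);print("rail",k.sum(),f,np.percentile(X[k],[5,95]))
    k=(d>0)&(abs(X)<140)&(Z>28)&(Z<60)&(abs(Y)<150); print("cheek/backboard Y",np.percentile(Y[k],[1,99]))
    # backboard front face
    k=(d>0)&(X>-10)&(X<90)&(abs(Y)<85)&(Z>15)&(Z<55)
    for z in range(15,65,8):
        kk=(d>0)&(X>-10)&(X<90)&(abs(Y)<85)&(abs(Z-z)<4)
        if kk.sum()>5: print("z",z,kk.sum(),np.percentile(X[kk],[5,50,95]).round(1))
E
python3 m.py
```

```text
scene 1238 [516. 135.] [109. 139.] 30.48869514465332 z [ 8. 13. 17.] [234. 132. 161.]
scene 1191 [553. -66.] [128. 108.] 73.93087005615234 z [ 8. 13. 17.] [98. 51. 26.]
scene 1827 [ 346. -224.] [148. 177.] 30.79762840270996 z [11. 17. 22.] [96. 50. 26.]
rail 416 [1.35437684e-02 1.52133096e+02] [142.98784654 161.05272551]
cheek/backboard Y [-118.22305034  116.38137991]
z 15 30 [-9.9 -7.  21.3]
z 23 10 [22.5 24.4 27. ]
z 31 9 [27.3 29.2 33.1]
z 39 13 [33.  36.8 39.2]
z 47 7 [39.8 40.9 43.9]
z 55 110 [47.4 56.3 60.5]
z 63 117 [51.7 56.1 61.7]
side 783 [514. 122.] [109. 132.] 34.12615203857422 z [ 5. 11. 15.] [198. 114. 127.]
side 2834 [ 342. -235.] [146. 176.] 29.245153427124023 z [10. 16. 19.] [80. 50. 34.]
side 1056 [549. -73.] [134. 105.] 74.18338012695312 z [ 6. 11. 15.] [81. 52. 35.]
rail 242 [1.43706671e-02 1.51046195e+02] [143.11272754 159.20859433]
cheek/backboard Y [-123.87055207  111.80436174]
z 15 88 [-7.  21.9 26.2]
z 23 100 [23.  27.7 31.9]
z 31 84 [29.8 33.5 37.3]
z 39 95 [34.5 38.9 42.9]
z 47 90 [39.8 44.4 48.6]
z 55 164 [46.3 52.9 61.4]
z 63 34 [50.8 53.7 57.9]
```

View pics/c1.png

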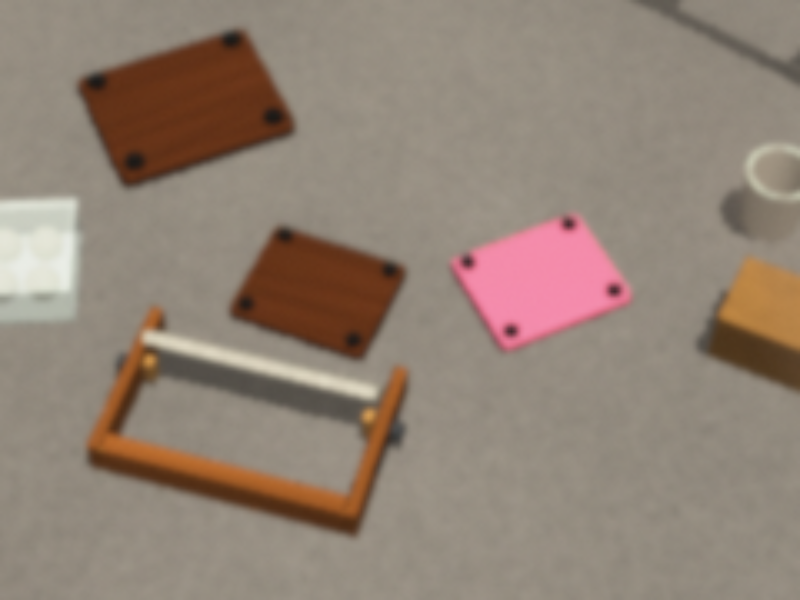

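The crop shows three boards: the large dark one at about (185,105), the small dark one at (320,290) in front of the riser, and the pink one at (545,280). The target is the small dark one. Its centre is about (551,-69) with yaw -16°. The riser sits at (612,-90) with yaw -9.9°, and the backboard's front foot is about 11 mm in.

```bash
cat > plan.py <<'E'
from h import *
YAW=np.radians(-9.9); O=np.array([612.,-90,0]); RR=Ro.from_euler("z",YAW)
def w(X,Y,Z): return O+RR.apply([X,Y,Z])
def rr(): 
    s=sense(); p=RR.inv().apply(np.array(s["tool_pos"])-O); f=RR.inv().apply(s["ft_force"])
    print("t",round(s["time"],2),"riserframe",p.round(1),"rot",np.round(s["tcp_rot"],1),"f",f.round(1),"q",np.round(s["joint_pos"]),"gap",s["finger_gap"])
    return np.array(s["tool_pos"]),Ro.from_euler("xyz",s["tcp_rot"],degrees=True)
def rows(p0,R0,p1,R1,n):
    out=[];rv=(R0.inv()*R1).as_rotvec()/n;p,R=p0,R0
    for i in range(n):
        d=R.inv().apply((p1-p0)/n); out.append([round(float(v),1) for v in d]+[round(float(v),3) for v in rv]); R=R*Ro.from_rotvec(rv)
    print(len(out),out if np.abs(rv).max()>1e-3 else out[0]);return p1,R1
def down(yaw): return Ro.from_euler("xyz",[180,0,yaw],degrees=True)
E
python3 - <<'E'
from plan import *
p,R=rr()
P,Q=rows(p,R,w(-165,8,200),down(170.1),15)
P,Q=rows(P,Q,w(-165,8,3),down(170.1),5)
E
```

```text
t 1.0 riserframe [-450.3  559.4  231.3] rot [-180.    -0.   153.8] f [ 0.9  0.1 -0.2] q [59.  7. 85.  0. 87. -5.] gap 85.622812503546
15 [[-28.6, -30.0, 2.1, -0.0, -0.0, -0.019], [-28.0, -30.5, 2.1, -0.0, -0.0, -0.019], [-27.4, -31.0, 2.1, -0.0, -0.0, -0.019], [-26.8, -31.5, 2.1, -0.0, -0.0, -0.019], [-26.2, -32.0, 2.1, -0.0, -0.0, -0.019], [-25.6, -32.5, 2.1, -0.0, -0.0, -0.019], [-25.0, -33.0, 2.1, -0.0, -0.0, -0.019], [-24.3, -33.5, 2.1, -0.0, -0.0, -0.019], [-23.7, -33.9, 2.1, -0.0, -0.0, -0.019], [-23.1, -34.4, 2.1, -0.0, -0.0, -0.019], [-22.4, -34.8, 2.1, -0.0, -0.0, -0.019], [-21.7, -35.2, 2.1, -0.0, -0.0, -0.019], [-21.1, -35.6, 2.1, -0.0, -0.0, -0.019], [-20.4, -36.0, 2.1, -0.0, -0.0, -0.019], [-19.7, -36.4, 2.1, -0.0, -0.0, -0.019]]
5 [0.0, -0.0, 39.4, 0.0, 0.0, 0.0]
```

Call:
apply_moves(rows=[[-28.6,-30,2,0,0,-0.019],[-28,-30.5,2,0,0,-0.019],[-27.4,-31,2,0,0,-0.019],[-26.8,-31.5,2,0,0,-0.019],[-26.2,-32,2,0,0,-0.019]], fingers=45, grip_force=30)

```text
time: 1.62
tool_pos: [327.0, 339.9, 221.4]
tcp_rot: [180.0, 0.0, 159.3]
ft_force: [0.8, 0.0, -0.4]
finger_gap: 45.1
grip_force: 0.0
```

Call:
apply_moves(rows=[[-25.6,-32.5,2,0,0,-0.019],[-25,-33,2,0,0,-0.019],[-24.3,-33.5,2,0,0,-0.019],[-23.7,-34,2,0,0,-0.019],[-23,-34.4,2,0,0,-0.019]])

```text
time: 2.25
tool_pos: [389.1, 142.4, 211.5]
tcp_rot: [180.0, 0.0, 164.8]
ft_force: [-0.4, 0.6, 0.0]
finger_gap: 45.0
grip_force: 0.0
```

Call:
apply_moves(rows=[[-22.4,-34.8,2,0,0,-0.019],[-21.7,-35.2,2,0,0,-0.019],[-21,-35.6,2,0,0,-0.019],[-20.4,-36,2,0,0,-0.019],[-19.7,-36.4,2,0,0,-0.019]])

```text
time: 2.88
tool_pos: [451.3, -55.1, 201.5]
tcp_rot: [180.0, 0.0, 170.2]
ft_force: [0.8, 0.9, -0.5]
finger_gap: 45.0
grip_force: 0.0
```

```bash
python3 - <<'E'
from plan import *
p,R=rr()
P,Q=rows(p,R,w(-165,8,3),down(170.1),10)
p0=sense()
c=eyes.get_calibration("wrist");M=np.array(c["mount"]);K=np.array(c["intrinsics"])
pic,d=eyes.snapshot("wrist");save("w1",pic)
v,u=np.mgrid[:420,:560];Pc=np.stack([(u-K[0,2])/K[0,0]*d,(v-K[1,2])/K[1,1]*d,d],-1)
T=Pc@M[:3,:3].T+M[:3,3]; W=R.apply(T.reshape(-1,3)).reshape(T.shape)+p
L=RR.inv().apply((W-O).reshape(-1,3)).reshape(T.shape);np.save("wl.npy",L)
for x in models.cut_out("board","wrist"):
    m=x["pixels"]&(d>0);r=cv2.minAreaRect(L[m][:,:2].astype(np.float32));print(r,np.percentile(L[m][:,2],[5,50,95]))
E
```

```text
t 2.88 riserframe [-164.3    6.8  201.5] rot [180.    0.  170.2] f [ 0.7  1.  -0.5] q [-13. -15. 110.   0.  85. -94.] gap 44.96343830002349
10 [0.1, 0.1, 19.8, 0.0, 0.0, 0.0]
((-129.81910705566406, 205.89581298828125), (119.52339172363281, 136.09738159179688), 41.23525619506836) [10.93310204 12.9959075  14.74339508]
((-238.16860961914062, -178.98223876953125), (144.22271728515625, 177.58006286621094), 40.387916564941406) [15.50611219 17.23654897 18.77721911]
((-88.49999237060547, 14.69449234008789), (131.8740997314453, 170.97796630859375), 80.98516082763672) [11.14488282 12.859304   14.67162592]
((-73.37226867675781, -157.7039337158203), (84.92745971679688, 298.00982666015625), 32.53490447998047) [ 5.82705723 48.92332202 50.60361524]
```

View pics/w1.png

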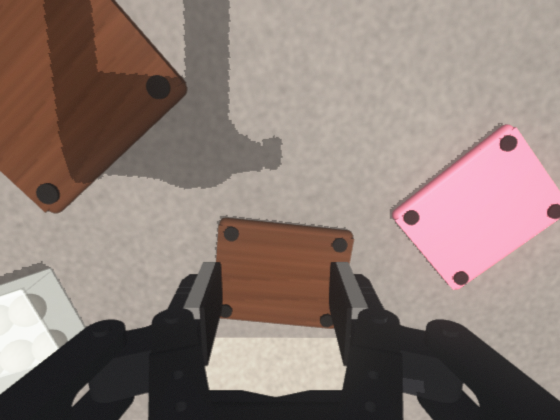

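The wrist view shows the board at cols 217–352 and rows 217–327, with the pale backboard from row 337 down. I'll refine its pose from the brown pixels.

```bash
python3 - <<'E'
from plan import *
L=np.load("wl.npy");p=cv2.imread("pics/w1.png")[...,::-1].astype(int)
m=(p[...,0]-p[...,2]>35);m[:212]=0;m[332:]=0;m[:,:214]=0;m[:,356:]=0
r=cv2.minAreaRect(L[m][:,:2].astype(np.float32));print(r,m.sum())
for row in range(215,224,2): print(row,L[row,240:345:52].round(0).tolist())
for row in (340,350,360,370,380): print(row,L[row,230:340:50].round(1).tolist())
E
```

```text
((-122.81555938720703, 18.821155548095703), (131.69496154785156, 226.68524169921875), 83.60259246826172) 11064
215 [[-125.0, -27.0, 1.0], [-125.0, 24.0, 1.0], [-125.0, 75.0, 1.0]]
217 [[-123.0, -27.0, 0.0], [-123.0, 24.0, 1.0], [-123.0, 75.0, 1.0]]
219 [[-123.0, -26.0, 8.0], [-121.0, 24.0, 2.0], [-121.0, 74.0, 2.0]]
221 [[-122.0, -26.0, 9.0], [-119.0, 24.0, 3.0], [-119.0, 75.0, 1.0]]
223 [[-120.0, -26.0, 12.0], [-117.0, 24.0, 1.0], [-117.0, 75.0, 1.0]]
340 [[15.6, -40.6, 4.0], [15.7, 13.2, 3.7], [15.2, 66.9, 4.2]]
350 [[20.9, -39.6, 13.5], [22.1, 13.1, 11.8], [22.5, 66.2, 11.2]]
360 [[27.4, -39.0, 21.0], [27.4, 13.0, 20.8], [27.7, 65.2, 20.3]]
370 [[31.8, -38.1, 30.5], [32.0, 12.9, 30.2], [33.3, 64.3, 28.6]]
380 [[38.3, -37.5, 37.1], [38.4, 12.9, 37.0], [38.0, 63.3, 37.3]]
```

Call:
apply_moves(rows=[[-3,2,50,0,0,0],[-3,2,50,0,0,0],[-3,2,50,0,0,0],[-3,2,30,0,0,0],[0,0,8,0,0,0]])

```text
time: 3.6
tool_pos: [462.2, -46.9, 11.3]
tcp_rot: [180.0, -0.2, 170.2]
ft_force: [-0.4, -0.3, -0.4]
finger_gap: 45.0
grip_force: 0.0
```

Call:
apply_moves(rows=[[0,0,5,0,0,0],[0,0,5,0,0,0],[-3,0,0,0,0,0],[-5,0,0,0,0,0],[-5,0,0,0,0,0]])

```text
time: 4.22
tool_pos: [477.8, -50.2, 3.9]
tcp_rot: [-180.0, 0.1, 170.2]
ft_force: [-0.2, 0.3, -0.6]
finger_gap: 45.1
grip_force: 0.0
```

```bash
python3 -c "
from plan import *
rr()"
```

```text
t 4.22 riserframe [-139.    16.1    3.9] rot [-1.800e+02  1.000e-01  1.702e+02] f [-0.2  0.3 -0.6] q [-12.   3. 115.   0.  61. -92.] gap 45.09184732499295
```

Call:
apply_moves(rows=[[-6,0,0,0,0,0],[-6,0,0,0,0,0],[-6,0,0,0,0,0],[-6,0,0,0,0,0],[-6,0,0,0,0,0]])

```text
time: 4.85
tool_pos: [506.9, -55.3, 3.3]
tcp_rot: [-180.0, -0.0, 170.2]
ft_force: [-1.2, 0.0, 0.9]
finger_gap: 45.2
grip_force: 0.7
```

Call:
apply_moves(rows=[[-6,0,0,0,0,0],[-6,0,0,0,0,0],[-6,0,0,0,0,0],[-6,0,0,0,0,0],[-6,0,0,0,0,0]])

```text
time: 5.48
tool_pos: [536.5, -60.4, 3.3]
tcp_rot: [180.0, 0.0, 170.2]
ft_force: [-2.0, 0.1, -1.0]
finger_gap: 45.0
grip_force: 0.7
```

Call:
apply_moves(rows=[[-6,0,0,0,0,0],[-6,0,0,0,0,0],[-6,0,0,0,0,0],[-6,0,0,0,0,0],[-6,0,0,0,0,0]])

```text
time: 6.1
tool_pos: [566.0, -65.5, 3.3]
tcp_rot: [180.0, 0.0, 170.2]
ft_force: [-0.5, 0.9, 0.1]
finger_gap: 45.2
grip_force: 0.6
```

```bash
python3 -c "
from plan import *
rr()
b=cloud('side');save('s2',cv2.resize(b[0][170:290,200:400],(800,480)))"
```

```text
t 6.1 riserframe [-49.5  16.2   3.3] rot [180.    0.  170.2] f [-0.7  0.8  0.1] q [-12.  16. 101.   0.  63. -92.] gap 45.21487780927668
```

View pics/s2.png

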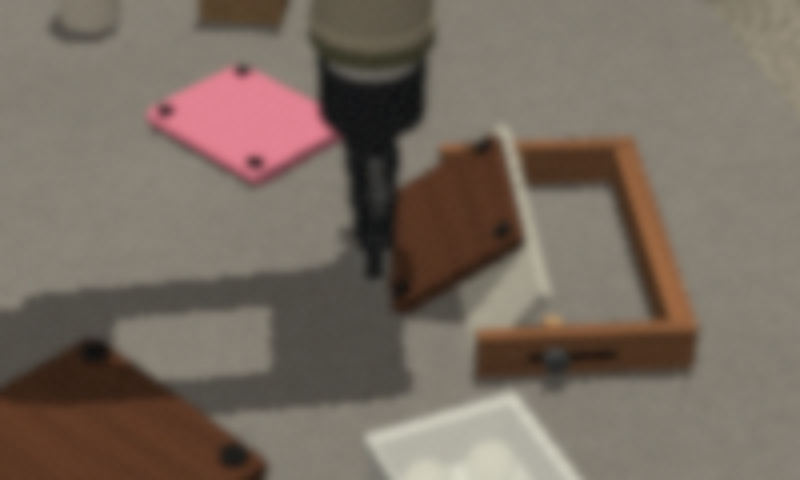

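The side view shows the board at (455,220), raised squarely about 35° on the slope with the fingers behind its lower edge. I'll keep pushing, more slowly.

Call:
apply_moves(rows=[[-5,0,0,0,0,0],[-5,0,0,0,0,0],[-5,0,0,0,0,0],[-5,0,0,0,0,0],[-5,0,0,0,0,0]])

```text
time: 6.78
tool_pos: [590.6, -69.8, 3.3]
tcp_rot: [180.0, -0.0, 170.2]
ft_force: [-0.8, 0.1, 0.1]
finger_gap: 44.9
grip_force: 0.5
```

Call:
apply_moves(rows=[[-2,0,0,0,0,0],[-2,0,0,0,0,0],[-2,0,0,0,0,0],[-1,0,0,0,0,0],[0,0,0,0,0,0]])

```text
time: 7.4
tool_pos: [597.2, -70.9, 3.3]
tcp_rot: [180.0, 0.0, 170.2]
ft_force: [-0.6, 0.0, 0.1]
finger_gap: 44.7
grip_force: 0.3
```

```bash
cat > prof.py <<'E'
from plan import *
rr()
for cam in ("side","scene"):
    p,d,W=cloud(cam);L=RR.inv().apply((W-O).reshape(-1,3)).reshape(W.shape)
    m=(p[...,0].astype(int)-p[...,2]>18)&(d>0)&(abs(L[...,1])<95)&(L[...,0]>-130)&(L[...,0]<125)&(L[...,2]>-5)&(L[...,2]<130)
    if m.sum()<30: continue
    Q=L[m]; print(cam,m.sum(),"Y",np.percentile(Q[:,1],[3,97]).round(),"maxz",np.percentile(Q[:,2],99).round(1))
    for z in range(10,130,12):
        k=abs(Q[:,2]-z)<4
        if k.sum()>4: print(z,k.sum(),np.percentile(Q[k,0],[10,50,90]).round(1))
E
python3 prof.py
```

```text
t 7.4 riserframe [-17.8  16.3   3.3] rot [180.    0.  170.2] f [-0.6 -0.1  0.1] q [-12.  20.  96.   0.  64. -92.] gap 44.72873261382213
side 1111 Y [-85.  73.] maxz 86.5
10 25 [-3.4 16.3 21. ]
22 82 [ 2.8  7.4 28.6]
34 115 [12.9 17.6 36. ]
46 112 [23.2 27.5 43.8]
58 134 [34.1 39.1 57. ]
70 85 [43.9 47.6 52.3]
82 123 [55.1 60.2 66.4]
scene 2344 Y [-91.  91.] maxz 88.2
10 70 [-114.8   57.8  110.4]
22 33 [-0.9  3.2 25.2]
34 43 [ 9.8 13.6 34.6]
46 36 [20.  23.8 32.6]
58 163 [34.2 56.5 60.8]
70 28 [41.2 44.5 47.9]
82 159 [53.3 62.8 67.6]
94 5 [62.7 66.4 68.3]
```

Call:
apply_moves(rows=[[-1,0,0,0,0,0],[-1,0,0,0,0,0],[-1,0,0,0,0,0],[-1,0,0,0,0,0],[0,0,0,0,0,0]])

```text
time: 8.12
tool_pos: [601.2, -71.6, 3.3]
tcp_rot: [-180.0, 0.0, 170.2]
ft_force: [-1.1, 0.2, -0.3]
finger_gap: 44.9
grip_force: 0.3
```

Call:
apply_moves(rows=[[-1,0,0,0,0,0],[-1,0,0,0,0,0],[-1,0,0,0,0,0],[0,0,0,0,0,0],[0,0,0,0,0,0]])

```text
time: 8.75
tool_pos: [604.2, -72.1, 3.4]
tcp_rot: [-180.0, 0.0, 170.2]
ft_force: [-0.9, 0.6, -0.1]
finger_gap: 45.1
grip_force: 0.3
```

Call:
apply_moves(rows=[[-1,0,0,0,0,0],[-0.5,0,0,0,0,0],[-0.5,0,0,0,0,0],[0,0,0,0,0,0],[0,0,0,0,0,0]])

```text
time: 9.38
tool_pos: [606.0, -72.4, 3.3]
tcp_rot: [-180.0, 0.0, 170.2]
ft_force: [-1.8, -0.0, -0.0]
finger_gap: 45.2
grip_force: 0.4
```

```bash
python3 prof.py
```

```text
t 9.38 riserframe [-8.9 16.3  3.3] rot [-180.     0.   170.2] f [-1.7 -0.3 -0. ] q [-12.  21.  94.  -0.  65. -92.] gap 45.235814439336835
side 1057 Y [-86.  73.] maxz 92.9
10 26 [ 6.5 17.2 20.9]
22 63 [10.4 14.9 28.2]
34 100 [18.1 22.1 35.3]
46 104 [26.8 31.1 44.2]
58 118 [35.6 39.7 57.4]
70 84 [43.8 47.5 52.7]
82 77 [51.6 55.5 63. ]
94 46 [59.8 64.  67.1]
scene 2273 Y [-90.  91.] maxz 93.9
10 59 [-92.7  59.6 112.2]
22 15 [ 7.  10.5 57. ]
34 19 [15.7 20.2 63. ]
46 12 [25.3 34.1 42.4]
58 165 [51.3 56.5 59.8]
70 11 [41.5 44.4 59.5]
82 25 [52.4 66.  68.3]
94 117 [60.7 65.2 68.7]
```

The push has risen, and the face is at 55.8° with its top at 94 mm, so the board lies flat on the backboard. I'll ease off a little and see whether it stays.

Call:
apply_moves(rows=[[0,0,0,0,0,0],[1,0,0,0,0,0],[1,0,0,0,0,0],[2,0,0,0,0,0],[2,0,0,0,0,0]])

```text
time: 10.1
tool_pos: [600.0, -71.4, 3.3]
tcp_rot: [-180.0, 0.0, 170.2]
ft_force: [-0.7, -0.3, -0.5]
finger_gap: 45.3
grip_force: 0.0
```

```bash
python3 prof.py|head -10
```

```text
t 10.1 riserframe [-15.   16.3   3.3] rot [-180.     0.   170.2] f [-0.7 -0.4 -0.5] q [-12.  21.  95.  -0.  64. -92.] gap 45.26593536100458
side 1116 Y [-87.  73.] maxz 91.9
10 33 [ 4.  13.2 21.1]
22 89 [ 9.3 13.8 27.6]
34 102 [17.6 22.2 35.3]
46 102 [26.7 30.7 44.2]
58 128 [35.6 40.5 57.7]
70 80 [44.1 47.1 51.3]
82 82 [52.  56.1 62. ]
94 49 [60.1 63.9 67.2]
```

It stays put. Next I'll go up, turn the gripper and straddle the raised edge, with the fingers aligned to the board plane.

```bash
cat >> plan.py <<'E'
C=Ro.from_matrix(np.array([[0,1,0],[1,0,0],[0,0,-1.]]))
def tilt(a): return RR*Ro.from_euler("y",a,degrees=True)*C
E
python3 - <<'E'
from plan import *
p,R=rr()
P,Q=rows(p,R,w(-65,16,205),R,5)
P,Q=rows(P,Q,w(102,15,215),tilt(35),10)
P,Q=rows(P,Q,w(101,15,139),tilt(35),5)
E
```

```text
t 10.2 riserframe [-15.2  16.3   3.2] rot [180.   -0.  170.2] f [-0.1  0.2 -0.7] q [-12.  21.  95.   0.  64. -92.] gap 44.59607136610027
5 [10.0, -0.0, -40.4, 0.0, 0.0, 0.0]
10 [[-16.7, -0.1, -1.0, 0.048, 0.048, 0.152], [-16.5, 2.3, -1.9, 0.048, 0.048, 0.152], [-15.8, 4.7, -2.8, 0.048, 0.048, 0.152], [-14.8, 6.9, -3.8, 0.048, 0.048, 0.152], [-13.4, 8.8, -4.9, 0.048, 0.048, 0.152], [-11.7, 10.4, -5.9, 0.048, 0.048, 0.152], [-9.7, 11.8, -7.0, 0.048, 0.048, 0.152], [-7.4, 12.7, -8.0, 0.048, 0.048, 0.152], [-5.1, 13.2, -8.9, 0.048, 0.048, 0.152], [-2.6, 13.4, -9.7, 0.048, 0.048, 0.152]]
5 [0.0, 8.6, 12.6, 0.0, 0.0, 0.0]
```

Call:
apply_moves(rows=[[10,0,-40.4,0,0,0],[10,0,-40.4,0,0,0],[10,0,-40.4,0,0,0],[10,0,-40.4,0,0,0],[10,0,-40.4,0,0,0]])

```text
time: 10.82
tool_pos: [550.4, -62.8, 206.7]
tcp_rot: [-180.0, 0.0, 170.2]
ft_force: [-0.0, 0.5, 0.1]
finger_gap: 45.1
grip_force: 0.0
```

Call:
apply_moves(rows=[[-16.7,-0.1,-1,0.048,0.048,0.152],[-16.5,2.3,-1.9,0.048,0.048,0.152],[-15.8,4.7,-2.8,0.048,0.048,0.152],[-14.8,6.9,-3.8,0.048,0.048,0.152],[-13.4,8.8,-4.9,0.048,0.048,0.152]])

```text
time: 11.45
tool_pos: [633.7, -77.5, 210.5]
tcp_rot: [-162.3, -7.3, 124.8]
ft_force: [0.6, 0.0, 0.7]
finger_gap: 45.2
grip_force: 0.0
```

Call:
apply_moves(rows=[[-11.7,10.4,-5.9,0.048,0.048,0.152],[-9.7,11.8,-7,0.048,0.048,0.152],[-7.4,12.7,-8,0.048,0.048,0.152],[-5.1,13.2,-8.9,0.048,0.048,0.152],[-2.6,13.4,-9.7,0.048,0.048,0.152]])

```text
time: 12.08
tool_pos: [696.1, -88.7, 211.7]
tcp_rot: [-146.3, -0.8, 82.5]
ft_force: [55.6, -9.9, 9.3]
finger_gap: 45.0
grip_force: 0.0
```

```bash
python3 prof.py;python3 - <<'E'
from plan import *
p,R=rr()
P,Q=rows(p,R,w(101,15,139),tilt(35),5)
P,Q=rows(P,Q,w(55,15,73),tilt(35),10)
pic,d=eyes.snapshot("side");save("s3",cv2.resize(pic[130:290,220:420],(750,600)))
E
```

```text
t 12.07 riserframe [ 82.6  15.8 211.7] rot [-146.3   -0.8   82.5] f [56.5 -0.2  9.3] q [-11.  73.   1.  -2. 139.  -5.] gap 45.012026748928136
side 912 Y [-60.  74.] maxz 91.8
10 47 [ 2.   4.7 10.6]
22 69 [ 9.6 12.6 21.4]
34 82 [17.8 21.3 28.8]
46 84 [26.8 29.8 34.1]
58 87 [34.2 37.8 42.1]
70 84 [44.  47.1 52.5]
82 67 [52.7 56.3 60.5]
94 45 [60.3 64.1 67.8]
scene 2092 Y [-74.  92.] maxz 93.4
10 52 [-114.2   -8.4   98. ]
22 11 [ 6.8 10.5 70. ]
34 8 [17.4 18.3 24.4]
46 6 [25.4 26.6 32.2]
58 94 [43.9 56.1 60.2]
70 10 [41.5 45.1 52.8]
82 24 [51.8 63.4 68.9]
94 70 [60.9 65.2 69.2]
t 12.18 riserframe [ 79.1  14.3 200.5] rot [-145.1   -0.9   82.4] f [ 0.6 -1.  -4. ] q [-11.  74.   2.  -2. 139.  -5.] gap 44.87663627272855
5 [[-0.2, 10.6, 7.6, 0.0, 0.002, 0.008], [-0.1, 10.6, 7.6, 0.0, 0.002, 0.008], [-0.1, 10.6, 7.6, 0.0, 0.002, 0.008], [-0.0, 10.6, 7.6, 0.0, 0.002, 0.008], [0.1, 10.6, 7.6, 0.0, 0.002, 0.008]]
10 [0.0, 0.0, 8.0, 0.0, 0.0, 0.0]
```

View pics/s3.png

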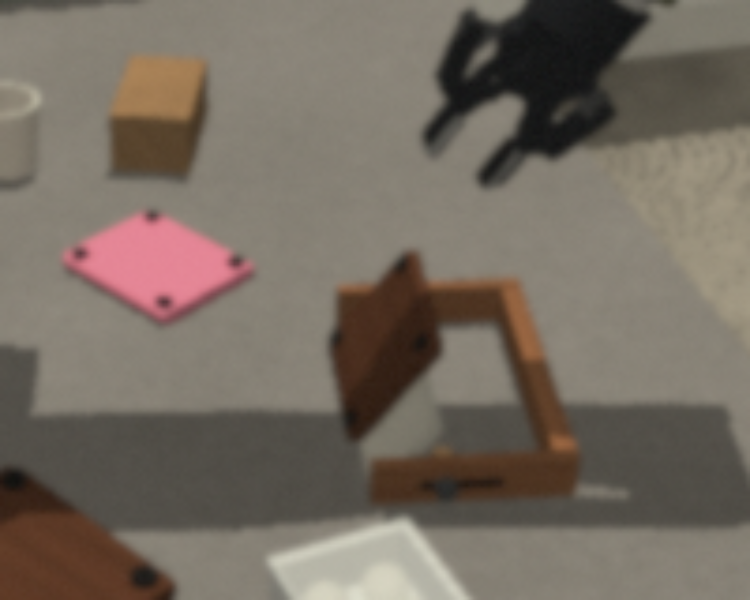

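The side view shows the board leaning flat at (385,345), with the gripper above it at (520,110) and tilted correctly. Joint 3 is near its limit because the arm is stretched, so I'll descend straight down, closer in.

```bash
python3 - <<'E'
from plan import *
p,R=rr()
P,Q=rows(p,R,w(78,15,106),tilt(35),10)
E
```

```text
t 12.22 riserframe [ 81.5  14.7 204.6] rot [-145.7   -0.9   82.7] f [-0.2  0.   0.2] q [-11.  73.   2.  -2. 139.  -5.] gap 45.06521577089294
10 [[-0.1, 5.3, 8.3, 0.001, 0.001, 0.005], [-0.1, 5.3, 8.3, 0.001, 0.001, 0.005], [-0.1, 5.3, 8.3, 0.001, 0.001, 0.005], [-0.1, 5.3, 8.3, 0.001, 0.001, 0.005], [-0.1, 5.3, 8.3, 0.001, 0.001, 0.005], [-0.0, 5.3, 8.3, 0.001, 0.001, 0.005], [-0.0, 5.3, 8.3, 0.001, 0.001, 0.005], [-0.0, 5.3, 8.3, 0.001, 0.001, 0.005], [0.0, 5.4, 8.3, 0.001, 0.001, 0.005], [0.0, 5.4, 8.3, 0.001, 0.001, 0.005]]
```

Call:
apply_moves(rows=[[0,5.3,8.3,0,0,0],[0,5.3,8.3,0,0,0],[0,5.3,8.3,0,0,0],[0,5.3,8.3,0,0,0],[0,0,0,0,0,0]])

```text
time: 12.85
tool_pos: [696.1, -88.3, 172.6]
tcp_rot: [-146.5, -0.9, 82.8]
ft_force: [0.0, 0.1, -0.8]
finger_gap: 45.2
grip_force: 0.0
```

```bash
python3 - <<'E'
from plan import *
p,R=rr()
P,Q=rows(p,R,w(77.5,15,106),tilt(35),5)
P,Q=rows(P,Q,w(54.5,15,73),tilt(35),5)
E
```

```text
t 12.85 riserframe [ 82.5  16.2 172.6] rot [-146.5   -0.9   82.8] f [-0.   0.1 -0.8] q [-11.  69.  11.  -2. 133.  -5.] gap 45.216804781093565
5 [[-0.4, 6.5, 11.7, 0.005, 0.003, 0.009], [-0.4, 6.6, 11.6, 0.005, 0.003, 0.009], [-0.3, 6.6, 11.6, 0.005, 0.003, 0.009], [-0.3, 6.7, 11.6, 0.005, 0.003, 0.009], [-0.3, 6.8, 11.5, 0.005, 0.003, 0.009]]
5 [-0.0, 0.0, 8.0, 0.0, 0.0, 0.0]
```

Call:
apply_moves(rows=[[-0.4,6.5,11.7,0.005,0.003,0.009],[-0.4,6.6,11.6,0.005,0.003,0.009],[-0.3,6.6,11.6,0.005,0.003,0.009],[-0.3,6.7,11.6,0.005,0.003,0.009],[-0.3,6.8,11.5,0.005,0.003,0.009]])

```text
time: 13.48
tool_pos: [690.8, -88.7, 105.2]
tcp_rot: [-145.0, -0.1, 80.1]
ft_force: [-0.0, -0.7, -0.0]
finger_gap: 45.2
grip_force: 0.0
```

```bash
python3 - <<'E'
from plan import *
p,R=rr()
P,Q=rows(p,R,w(54.5,15,73),tilt(35),5)
pic,d=eyes.snapshot("side");save("s4",cv2.resize(pic[150:260,270:400],(709,600)))
E
```

```text
t 13.47 riserframe [ 77.4  14.8 105.2] rot [-1.45e+02 -1.00e-01  8.01e+01] f [ 0.1 -0.7 -0. ] q [-11.  71.  17.  -1. 128.  -2.] gap 45.168964902939166
5 [0.0, -0.1, 7.9, -0.0, -0.0, 0.0]
```

View pics/s4.png

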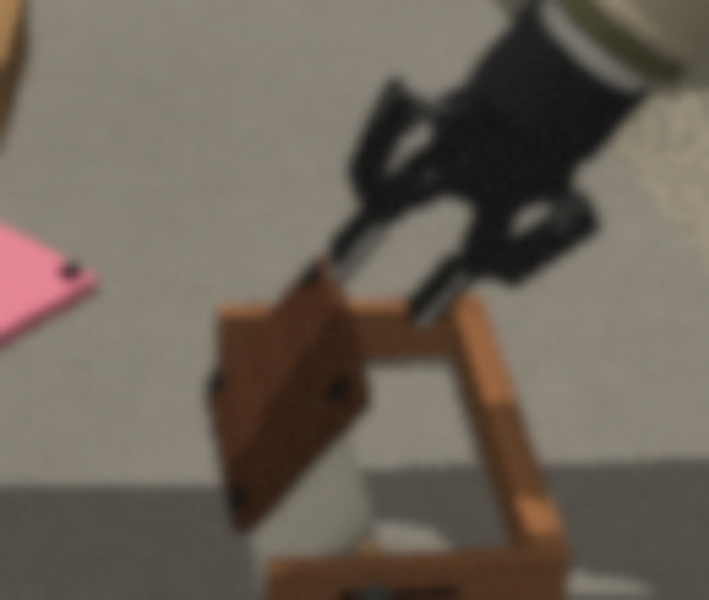

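The side view shows the fingers, tips at (310,275) and (420,320), straddling the board's raised edge, whose middle is about (347,331). I'll advance and grip.

Call:
apply_moves(rows=[[0,0,8,0,0,0],[0,0,8,0,0,0],[0,0,8,0,0,0],[0,0,8,0,0,0],[0,0,7,0,0,0]])

```text
time: 14.15
tool_pos: [668.8, -84.8, 74.2]
tcp_rot: [-145.0, -0.1, 80.1]
ft_force: [0.0, 0.0, 0.1]
finger_gap: 45.0
grip_force: 0.0
```

Call:
apply_moves(rows=[[0,0,0,0,0,0],[0,0,0,0,0,0],[0,0,0,0,0,0],[0,0,0,0,0,0],[0,0,0,0,0,0]], fingers=20)

```text
time: 14.78
tool_pos: [669.1, -84.8, 74.5]
tcp_rot: [-145.0, -0.1, 80.1]
ft_force: [-0.1, -0.8, -0.2]
finger_gap: 20.1
grip_force: 0.0
```

Call:
apply_moves(rows=[[0,0,0,0,0,0],[0,0,0,0,0,0],[0,0,0,0,0,0],[0,0,0,0,0,0],[0,0,0,0,0,0]], fingers=5, grip_force=25)

```text
time: 15.4
tool_pos: [669.0, -84.8, 74.5]
tcp_rot: [-145.0, -0.1, 80.1]
ft_force: [0.9, -0.6, 0.4]
finger_gap: 11.2
grip_force: 30.9
```

```bash
python3 prof.py
```

```text
t 15.4 riserframe [55.3 14.9 74.5] rot [-1.45e+02 -1.00e-01  8.01e+01] f [ 1.  -0.4  0.4] q [-11.  65.  29.  -1. 121.  -2.] gap 11.197524345065725
side 905 Y [-72.  76.] maxz 97.7
10 43 [ 2.   4.8 13.7]
22 89 [ 8.7 12.  21.8]
34 76 [17.1 20.3 26. ]
46 76 [25.5 28.6 32.7]
58 106 [34.  37.7 57.5]
70 80 [42.6 45.3 49. ]
82 47 [49.2 54.2 62.8]
94 45 [ 56.3  62.2 105.3]
scene 1907 Y [-77.  92.] maxz 94.1
10 51 [-113.6  -32.1  117. ]
22 9 [ 9.7 11.1 22.9]
34 8 [15.8 23.9 41.9]
46 6 [23.9 30.  36.5]
58 75 [50.5 56.2 59.9]
82 20 [51.4 61.7 66. ]
94 59 [59.1 64.  68.5]
```

It's gripped, with a gap of 11.2 mm. I'll lift it clear, swing it over in the grip, then set its lower edge down.

```bash
cat >> plan.py <<'E'
def traj(p,R,Bs):
    # Bs: list of (bx,by,bz,a): bottom-edge point & tilt, TCP = B+85*(sin a,cos a)
    for bx,y,bz,a in Bs:
        P=w(bx+85*np.sin(np.radians(a)),y,bz+85*np.cos(np.radians(a)));Q=tilt(a)
        d=R.inv().apply(P-p);rv=(R.inv()*Q).as_rotvec()
        print([round(float(v),1) for v in d]+[round(float(v),3) for v in rv]); p,R=P,Q
E
python3 - <<'E'
from plan import *
p,R=rr()
traj(p,R,[(6.5-4.3*i,15,4.8+3*i,35) for i in range(1,6)]+[(-15,15,20-.2*i,35-80*i/15) for i in range(1,16)])
E
```

```text
t 15.5 riserframe [55.3 14.9 74.5] rot [-1.45e+02 -1.00e-01  8.01e+01] f [-0.5  0.  -0.2] q [-11.  65.  29.  -1. 121.  -2.] gap 11.416828542120166
[0.1, -5.2, 0.1, 0.001, -0.001, 0.001]
[-0.0, -5.2, 0.0, 0.0, 0.0, 0.0]
[-0.0, -5.2, 0.0, 0.0, 0.0, 0.0]
[0.0, -5.2, 0.0, 0.0, 0.0, 0.0]
[-0.0, -5.2, 0.0, 0.0, 0.0, 0.0]
[0.0, -7.9, 0.4, -0.093, 0.0, 0.0]
[0.0, -7.8, 0.5, -0.093, -0.0, -0.0]
[0.0, -7.8, 0.6, -0.093, 0.0, 0.0]
[-0.0, -7.8, 0.6, -0.093, -0.0, 0.0]
[0.0, -7.9, 0.6, -0.093, 0.0, 0.0]
[-0.0, -7.9, 0.6, -0.093, 0.0, 0.0]
[0.0, -7.9, 0.6, -0.093, 0.0, -0.0]
[0.0, -7.9, 0.6, -0.093, 0.0, 0.0]
[-0.0, -7.9, 0.6, -0.093, 0.0, -0.0]
[0.0, -7.9, 0.6, -0.093, -0.0, 0.0]
[-0.0, -8.0, 0.6, -0.093, 0.0, -0.0]
[-0.0, -8.0, 0.6, -0.093, -0.0, 0.0]
[-0.0, -8.0, 0.5, -0.093, -0.0, 0.0]
[-0.0, -8.0, 0.5, -0.093, 0.0, -0.0]
[-0.0, -8.0, 0.5, -0.093, 0.0, 0.0]
```

Call:
apply_moves(rows=[[0,-5,0,0,0,0],[0,-5.2,0,0,0,0],[0,-5.2,0,0,0,0],[0,-5.2,0,0,0,0],[0,-5.2,0,0,0,0]])

```text
time: 16.12
tool_pos: [647.9, -81.2, 89.6]
tcp_rot: [-145.0, -0.1, 80.1]
ft_force: [0.4, -0.7, -1.5]
finger_gap: 10.9
grip_force: 30.6
```

Call:
apply_moves(rows=[[0,-7.9,0.4,-0.093,0,0],[0,-7.8,0.5,-0.093,0,0],[0,-7.8,0.6,-0.093,0,0],[0,-7.8,0.6,-0.093,0,0],[0,-7.9,0.6,-0.093,0,0]])

```text
time: 16.75
tool_pos: [611.9, -75.0, 103.6]
tcp_rot: [-171.9, -0.1, 80.1]
ft_force: [0.1, 0.5, -1.4]
finger_gap: 11.0
grip_force: 30.6
```

Call:
apply_moves(rows=[[0,-7.9,0.6,-0.093,0,0],[0,-7.9,0.6,-0.093,0,0],[0,-7.9,0.6,-0.093,0,0],[0,-7.9,0.6,-0.093,0,0],[0,-7.9,0.6,-0.093,0,0]])

```text
time: 17.38
tool_pos: [573.3, -68.2, 98.7]
tcp_rot: [161.5, -0.1, 80.1]
ft_force: [-0.6, 0.3, -1.2]
finger_gap: 10.9
grip_force: 30.6
```

Call:
apply_moves(rows=[[0,-8,0.6,-0.093,0,0],[0,-8,0.6,-0.093,0,0],[0,-8,0.5,-0.093,0,0],[0,-8,0.5,-0.093,0,0],[0,-8,0.5,-0.093,0,0]])

```text
time: 18.0
tool_pos: [558.2, -63.7, 79.3]
tcp_rot: [135.5, -0.0, 80.1]
ft_force: [-6.4, 0.4, -3.9]
finger_gap: 11.1
grip_force: 30.6
```

```bash
python3 - <<'E'
from plan import *
rr()
pic,d=eyes.snapshot("side");save("s5",cv2.resize(pic[150:290,230:400],(729,600)))
E
```

```text
t 18.0 riserframe [-57.5  16.7  79.3] rot [135.5  -0.   80.1] f [-6.4 -0.7 -3.9] q [-13. -25. 143.   8.  18. -10.] gap 11.13823500160418
```

View pics/s5.png

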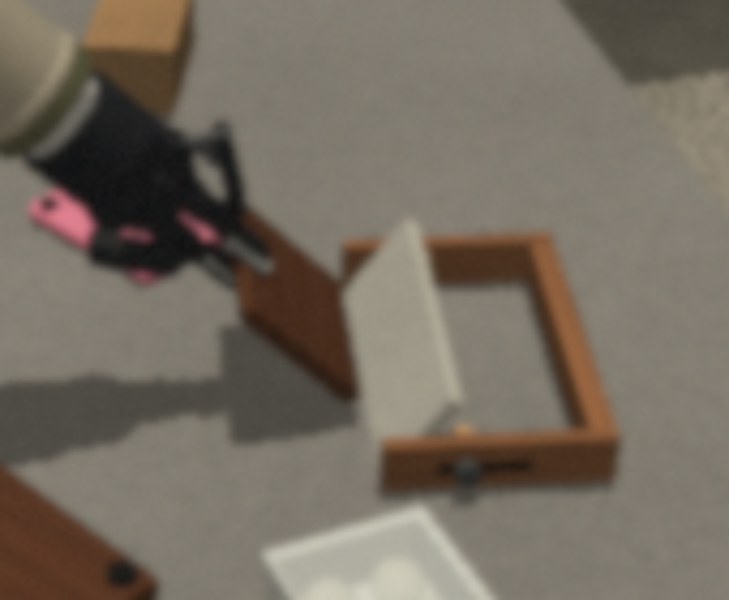

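The side view shows the board held in the grip at about (295,300), leaning towards the robot with its lower edge near (350,395), just off the backboard. Joint 3 is at its 143° limit, so the arm can't fold further with this tilt. I'll fit the arm geometry to find which tilts are reachable.

```bash
python3 - <<'E'
from plan import *
from scipy.optimize import least_squares
D=np.array([[600,231.3,0,7.47,85.27],[454.6,201.5,0,-15,110],[480.4,3.9,0,3,115],[569.8,3.3,0,16,101],[601.4,3.3,0,20,96],[674.4,74.5,35,65,29],[561.8,79.3,-44.5,-25,143],[701.7,172.6,33.5,69,11]])
r,z,a,q2,q3=D.T;ra=np.radians
def fk(x,a,q2,q3): 
    x0,z0,L1,L2,c,d=x;t=ra(q2+q3)+c
    return x0+L1*np.sin(ra(q2))+L2*np.sin(t)-d*np.sin(ra(a)), z0+L1*np.cos(ra(q2))+L2*np.cos(t)-d*np.cos(ra(a))
f=least_squares(lambda x:np.concatenate([fk(x,a,q2,q3)[0]-r,fk(x,a,q2,q3)[1]-z]),[0,350,400,400,0,220])
print(f.x.round(2),f.fun.round(1))
def q3of(r,z,a):
    g=least_squares(lambda q:np.array(fk(f.x,a,q[0],q[1]))-[r,z],[0,115]);return g.x.round(0),round(float(np.abs(g.fun).max()),1)
for X,Z,aa in [(-75,70,-30),(-75,60,-30),(-75,50,-40),(-90,40,-30),(-110,5,-30),(-115,5,-20),(-100,5,-40),(-120,5,-30),(-135,5,-30),(-80,20,-40)]:
    P=w(X,15,Z);print(X,Z,aa,q3of(np.hypot(P[0],P[1]),Z,aa))
p,R=rr();print(sense()["joint_pos"])
E
```

```text
[7.8000e+00 3.1587e+02 3.7147e+02 5.5102e+02 1.1000e-01 3.6709e+02] [ 0.1 -2.8  1.4  0.3 -1.4  1.4  0.8  0.2 -2.  -3.   4.3 -1.  -0.9 -2.
 -0.1  4.6]
-75 70 -30 (array([-19., 133.]), 0.0)
-75 60 -30 (array([-18., 133.]), 0.0)
-75 50 -40 (array([-23., 143.]), 0.0)
-90 40 -30 (array([-18., 136.]), 0.0)
-110 5 -30 (array([-17., 140.]), 0.0)
-115 5 -20 (array([-11., 131.]), 0.0)
-100 5 -40 (array([-19., 147.]), 0.0)
-120 5 -30 (array([-19., 141.]), 0.0)
-135 5 -30 (array([-23., 144.]), 0.0)
-80 20 -40 (array([-18., 143.]), 0.0)
t 18.05 riserframe [-54.7  16.4  81.7] rot [135.   0.  80.] f [ 3.4 -0.5  1.2] q [-13. -25. 143.   8.  18. -10.] gap 11.373807870260125
[-13.25126691 -25.32352502 143.04272369   7.69335697  17.50619861
  -9.65862055]
```

The fit is good, to about 4 mm. Tilts down to about -30° stay within joint 3's range, so I'll set the lower edge down at tilt -35°.

```bash
python3 - <<'E'
from plan import *
p,R=rr()
bx=-54.7+85*np.sin(np.radians(45))
traj(p,R,[(5.4-.7*i,16.4,21.6-2.9*i,-45+2*i) for i in range(1,6)])
E
```

```text
t 18.05 riserframe [-54.7  16.4  81.7] rot [135.   0.  80.] f [ 3.4 -0.5  1.2] q [-13. -25. 143.   8.  18. -10.] gap 11.373807870260125
[-0.0, 0.4, 1.6, 0.034, 0.001, -0.001]
[-0.0, 0.5, 1.7, 0.035, 0.0, -0.0]
[-0.0, 0.5, 1.8, 0.035, -0.0, 0.0]
[0.0, 0.6, 1.9, 0.035, 0.0, -0.0]
[-0.0, 0.7, 1.9, 0.035, 0.0, 0.0]
```

Call:
apply_moves(rows=[[0,0.4,1.6,0.034,0,0],[0,0.5,1.7,0.035,0,0],[0,0.5,1.8,0.035,0,0],[0,0.6,1.9,0.035,0,0],[0,0.7,1.9,0.035,0,0]])

```text
time: 18.68
tool_pos: [566.3, -65.2, 74.6]
tcp_rot: [145.7, -0.0, 80.0]
ft_force: [-6.4, 2.1, 12.9]
finger_gap: 11.4
grip_force: 32.9
```

```bash
python3 prof.py|head -9
```

```text
t 18.68 riserframe [-49.3  16.6  74.6] rot [145.7  -0.   80. ] f [-6.7  0.9 12.9] q [-13. -18. 133.   3.  30.  -5.] gap 11.418406726858649
side 1473 Y [-84.  86.] maxz 111.8
10 117 [ 0.2 17.4 21.4]
22 140 [-7.8 25.4 29.2]
34 148 [-16.4  34.4  38.4]
46 160 [-25.1  42.1  46. ]
58 220 [-32.   52.5  59.3]
70 38 [-46.4 -39.9 -37.4]
82 30 [-57.1 -48.7 -45.6]
```

The lower edge is on the counter with about 13 N. I'll ease up slightly, then open the fingers in steps and shift the tool so the lower finger stays under the board.

Call:
apply_moves(rows=[[0,0,-0.7,0,0,0],[0,0,-0.5,0,0,0],[0,0,0,0,0,0],[0,0,0,0,0,0],[0,0,0,0,0,0]])

```text
time: 19.4
tool_pos: [565.1, -65.0, 74.4]
tcp_rot: [145.6, -0.0, 80.0]
ft_force: [-1.3, -0.5, 7.7]
finger_gap: 11.0
grip_force: 32.1
```

Call:
apply_moves(rows=[[0,1,0,0,0,0],[0,1,0,0,0,0],[0,0.7,0,0,0,0],[0,0,0,0,0,0],[0,0,0,0,0,0]], fingers=18)

```text
time: 20.02
tool_pos: [566.8, -65.2, 74.9]
tcp_rot: [145.7, -0.0, 80.0]
ft_force: [-0.7, -0.4, 0.2]
finger_gap: 18.2
grip_force: 0.2
```

```bash
python3 prof.py|head -9
```

```text
t 20.02 riserframe [-48.8  16.7  74.9] rot [145.7  -0.   80. ] f [-0.6 -0.5  0.2] q [-13. -17. 133.   3.  30.  -5.] gap 18.24744705470647
side 1501 Y [-84.  84.] maxz 110.4
10 126 [-0.6 17.3 21. ]
22 146 [-8.8 25.1 29.3]
34 144 [-18.   33.6  37.3]
46 164 [-26.6  41.7  46.1]
58 218 [-33.9  52.7  60. ]
70 35 [-49.  -42.7 -39.7]
82 36 [-63.9 -52.  -48.8]
```

Call:
apply_moves(rows=[[0,5,1,0,0,0],[0,5,1,0,0,0],[0,4,1,0,0,0],[0,2,1,0,0,0],[0,0,0,0,0,0]], fingers=50)

```text
time: 20.75
tool_pos: [582.2, -67.9, 80.8]
tcp_rot: [145.7, -0.0, 80.0]
ft_force: [0.1, -0.1, -1.2]
finger_gap: 50.0
grip_force: 0.2
```

Call:
apply_moves(rows=[[0,5,2,0,0,0],[0,5,2,0,0,0],[0,4.5,2,0,0,0],[0,3,2,0,0,0],[0,0,1,0,0,0]], fingers=85)

```text
time: 21.38
tool_pos: [601.7, -71.4, 83.3]
tcp_rot: [145.7, -0.0, 80.0]
ft_force: [-1.4, 1.0, -0.2]
finger_gap: 85.0
grip_force: 0.2
```

```bash
python3 prof.py|head -9;python3 - <<'E'
from plan import *
pic,d=eyes.snapshot("side");save("s6",cv2.resize(pic[150:290,230:400],(729,600)))
E
```

```text
t 21.38 riserframe [-13.4  16.6  83.3] rot [145.7  -0.   80. ] f [-1.6  0.7 -0.2] q [-12. -12. 127.   3.  30.  -5.] gap 85.02842124188848
side 1589 Y [-82.  84.] maxz 120.5
10 111 [-0.8 16.9 21.2]
22 143 [-9.2 25.4 29. ]
34 159 [-18.1  33.7  37.8]
46 156 [-26.   42.3  46.7]
58 206 [-32.7  53.1  59.9]
70 59 [-45.9 -41.7 -38.7]
82 55 [-61.5 -50.7 -47.7]
```

View pics/s6.png

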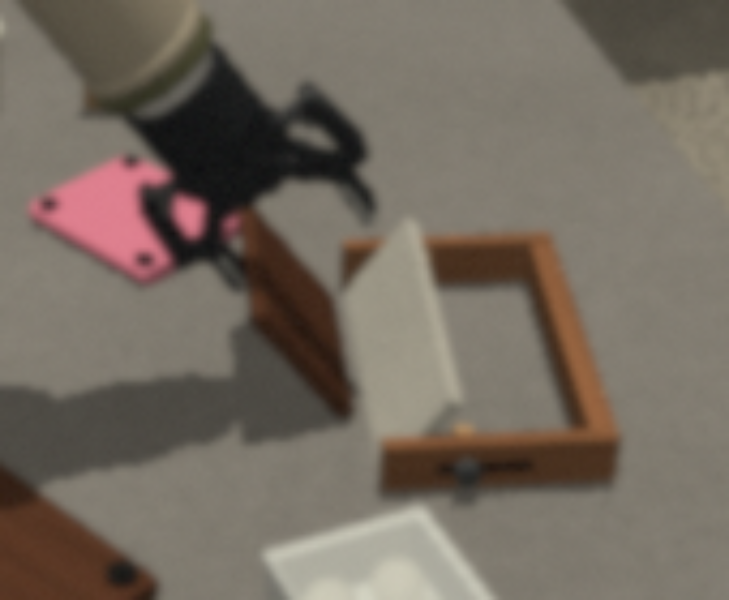

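The side view shows the board at (295,310), leaning at about 53° on the lower finger with its tip at (230,275), and its lower edge on the counter. I'll lower it by ramping the finger down and back.

```bash
cat > low.py <<'E'
from plan import *
def run(th,a,b=2,c=22,zm=8):
    p,R=rr()
    for t,aa in zip(th,a):
        t=np.radians(t);s=np.radians(aa);zt=np.array([-np.sin(s),-np.cos(s)]);yt=np.array([np.cos(s),-np.sin(s)])
        E=np.array([b-110*np.cos(t),110*np.sin(t)+2])
        T=E+min(c,max(0,(E[1]-zm)/np.cos(s)))*zt
        if T[1]<zm: T[1]=zm
        tc=T+13*zt+42.5*yt
        P=w(tc[0],16.5,tc[1]);Q=tilt(aa);d=R.inv().apply(P-p);rv=(R.inv()*Q).as_rotvec()
        print([round(float(v),1) for v in d]+[round(float(v),3) for v in rv],"T",T.round(),tc.round());p,R=P,Q
E
python3 - <<'E'
from low import *
th=np.linspace(53,3,26)[1:]; run(th,np.linspace(-34.3,-20,26)[1:])
E
```

```text
t 21.52 riserframe [-13.9  16.6  82.9] rot [145.7  -0.   80. ] f [ 0.3 -1.  -1.1] q [-12. -12. 127.   3.  30.  -5.] gap 85.07572068403697
[-0.1, 0.7, 1.6, 0.009, 0.0, -0.001] T [-55.  69.] [-12.  82.]
[-0.0, -4.2, 0.8, 0.01, -0.0, 0.0] T [-58.  67.] [-15.  79.]
[0.0, -4.1, 1.0, 0.01, -0.0, -0.0] T [-61.  64.] [-18.  76.]
[0.0, -4.1, 1.2, 0.01, 0.0, 0.0] T [-64.  61.] [-21.  73.]
[0.0, -4.1, 1.4, 0.01, 0.0, 0.0] T [-67.  58.] [-24.  69.]
[-0.0, -4.0, 1.5, 0.01, 0.0, -0.0] T [-70.  55.] [-27.  66.]
[0.0, -4.0, 1.7, 0.01, -0.0, 0.0] T [-72.  52.] [-29.  62.]
[0.0, -3.9, 1.8, 0.01, 0.0, -0.0] T [-75.  49.] [-32.  59.]
[0.0, -3.9, 2.0, 0.01, -0.0, 0.0] T [-77.  46.] [-34.  55.]
[-0.0, -3.8, 2.2, 0.01, 0.0, -0.0] T [-80.  43.] [-36.  52.]
[0.0, -3.7, 2.3, 0.01, 0.0, 0.0] T [-82.  39.] [-38.  48.]
[0.0, -3.6, 2.5, 0.01, -0.0, -0.0] T [-84.  36.] [-40.  44.]
[-0.0, -3.5, 2.6, 0.01, -0.0, -0.0] T [-86.  32.] [-42.  40.]
[0.0, -3.4, 2.7, 0.01, 0.0, 0.0] T [-88.  29.] [-44.  36.]
[-0.0, -3.3, 2.9, 0.01, -0.0, 0.0] T [-90.  25.] [-46.  32.]
[-0.0, -3.2, 3.0, 0.01, 0.0, 0.0] T [-91.  22.] [-47.  28.]
[0.0, -3.1, 3.1, 0.01, 0.0, -0.0] T [-93.  18.] [-49.  24.]
[-0.0, -2.9, 3.2, 0.01, -0.0, 0.0] T [-94.  14.] [-50.  19.]
[0.0, -2.8, 3.4, 0.01, 0.0, 0.0] T [-96.  10.] [-51.  15.]
[-0.0, -2.7, 1.8, 0.01, 0.0, -0.0] T [-97.   8.] [-53.  13.]
[0.0, -2.5, -0.6, 0.01, -0.0, -0.0] T [-100.    8.] [-56.  12.]
[-0.0, -2.3, -0.5, 0.01, 0.0, -0.0] T [-102.    8.] [-58.  12.]
[-0.0, -2.1, -0.4, 0.01, -0.0, 0.0] T [-104.    8.] [-60.  11.]
[-0.0, -1.9, -0.3, 0.01, 0.0, -0.0] T [-106.    8.] [-62.  11.]
[0.0, -1.6, -0.1, 0.01, -0.0, 0.0] T [-108.    8.] [-63.  10.]
```

Call:
apply_moves(rows=[[0,-2,1,0.01,0,0],[0,-3,1,0.01,0,0],[0,-4,1.2,0.01,0,0],[0,-4,1.2,0.01,0,0],[0,-4,1.4,0.01,0,0]])

```text
time: 22.15
tool_pos: [590.2, -69.3, 68.8]
tcp_rot: [148.6, -0.0, 80.0]
ft_force: [-0.1, -1.5, -0.2]
finger_gap: 85.0
grip_force: 0.3
```

Call:
apply_moves(rows=[[0,-4,1.5,0.01,0,0],[0,-4,1.7,0.01,0,0],[0,-3.9,1.8,0.01,0,0],[0,-3.9,2,0.01,0,0],[0,-3.8,2.2,0.01,0,0]])

```text
time: 22.78
tool_pos: [578.1, -67.2, 50.9]
tcp_rot: [151.5, -0.0, 80.0]
ft_force: [-1.0, 0.1, -0.7]
finger_gap: 85.2
grip_force: 0.4
```

```bash
python3 prof.py|head -9; python3 - <<'E'
from low import *
run(np.linspace(33,3,16)[1:],np.linspace(-28.6,-20,16)[1:])
E
```

```text
t 22.77 riserframe [-37.3  16.7  50.9] rot [151.5  -0.   80. ] f [-1.  -0.1 -0.7] q [-12.  -9. 126.   2.  34.  -4.] gap 85.20978597098815
side 1862 Y [-82.  83.] maxz 106.9
10 147 [-4.7 16.3 20.8]
22 201 [-21.9 -10.9  28.5]
34 235 [-40.3 -27.2  37.7]
46 224 [-56.6 -45.   45.6]
58 279 [-72.6  50.5  58.8]
70 70 [-89.2 -85.2 -80.6]
82 5 [-125.2 -116.7 -113.8]
t 22.88 riserframe [-37.5  16.7  50.7] rot [151.5  -0.   80. ] f [-0.1  0.5 -0.3] q [-12.  -9. 126.   2.  34.  -4.] gap 84.70551805381538
[-0.2, -2.1, 2.2, 0.008, -0.0, -0.001] T [-82.  39.] [-38.  48.]
[-0.0, -3.6, 2.5, 0.01, 0.0, 0.0] T [-84.  36.] [-40.  44.]
[0.0, -3.5, 2.6, 0.01, -0.0, -0.0] T [-86.  32.] [-42.  40.]
[-0.0, -3.4, 2.7, 0.01, 0.0, -0.0] T [-88.  29.] [-44.  36.]
[-0.0, -3.3, 2.9, 0.01, -0.0, 0.0] T [-90.  25.] [-46.  32.]
[-0.0, -3.2, 3.0, 0.01, 0.0, 0.0] T [-91.  22.] [-47.  28.]
[0.0, -3.1, 3.1, 0.01, -0.0, -0.0] T [-93.  18.] [-49.  24.]
[-0.0, -3.0, 3.3, 0.01, 0.0, -0.0] T [-94.  14.] [-50.  19.]
[0.0, -2.8, 3.4, 0.01, -0.0, 0.0] T [-96.  10.] [-51.  15.]
[0.0, -2.7, 1.8, 0.01, 0.0, 0.0] T [-97.   8.] [-53.  13.]
[-0.0, -2.5, -0.6, 0.01, 0.0, -0.0] T [-100.    8.] [-56.  12.]
[0.0, -2.3, -0.5, 0.01, -0.0, -0.0] T [-102.    8.] [-58.  12.]
[-0.0, -2.1, -0.4, 0.01, 0.0, 0.0] T [-104.    8.] [-60.  11.]
[0.0, -1.9, -0.3, 0.01, 0.0, 0.0] T [-106.    8.] [-62.  11.]
[-0.0, -1.6, -0.1, 0.01, 0.0, 0.0] T [-108.    8.] [-63.  10.]
```

Tracking well: the board is at about 35° and following the finger. Continuing.

Call:
apply_moves(rows=[[0,-2.1,2.2,0.008,0,0],[0,-3.6,2.5,0.01,0,0],[0,-3.5,2.6,0.01,0,0],[0,-3.4,2.7,0.01,0,0],[0,-3.3,2.9,0.01,0,0]])

```text
time: 23.5
tool_pos: [570.1, -65.8, 32.1]
tcp_rot: [154.2, -0.0, 80.0]
ft_force: [-0.8, 0.2, 0.7]
finger_gap: 85.0
grip_force: 0.4
```

Call:
apply_moves(rows=[[0,-3.2,3,0.01,0,0],[0,-3.1,3.1,0.01,0,0],[0,-3,3.3,0.01,0,0],[0,-2.8,3,0.01,0,0],[0,-2.7,1.5,0.01,0,0]])

```text
time: 24.12
tool_pos: [562.6, -64.4, 13.3]
tcp_rot: [157.1, -0.0, 80.0]
ft_force: [0.5, -0.1, -0.8]
finger_gap: 85.2
grip_force: 0.3
```

```bash
python3 prof.py|head -9; python3 - <<'E'
from plan import *
pic,d=eyes.snapshot("side");save("s7",cv2.resize(pic[150:290,230:400],(729,600)))
E
```

```text
t 24.12 riserframe [-53.1  16.7  13.3] rot [157.1  -0.   80. ] f [ 0.5 -0.  -0.8] q [-12.  -3. 124.   2.  36.  -3.] gap 85.21990213931417
side 1941 Y [-81.  82.] maxz 68.4
10 148 [-12.2  15.5  20.5]
22 391 [-53.1 -33.4  27.3]
34 375 [-98.8 -79.8  36.1]
46 107 [40.1 43.5 46.7]
58 176 [49.  53.7 60. ]
82 9 [-101.9  -86.8  -74.7]
94 5 [-128.4 -125.7 -124. ]
```

View pics/s7.png

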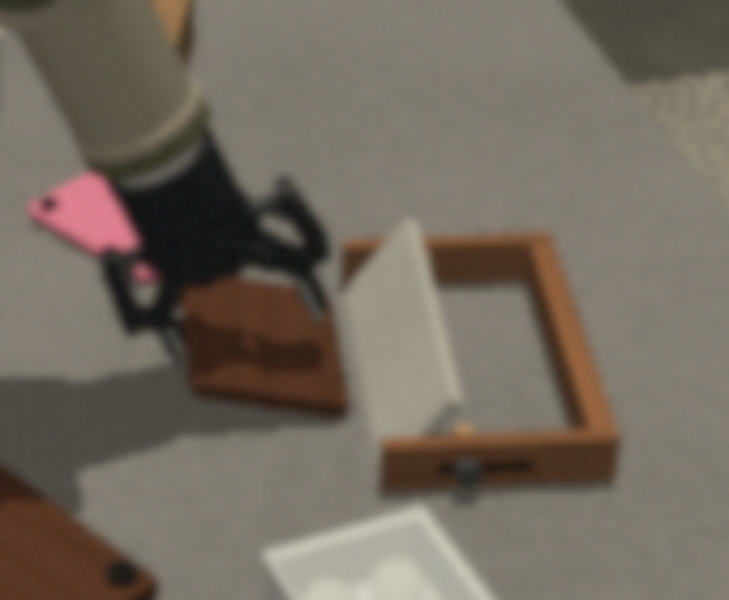

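The side view shows the board at about 13°, with its near edge on the lower finger at (180,340) and its far edge on the counter by the riser. I'll draw the ramp out horizontally.

Call:
apply_moves(rows=[[0,-2.3,-0.9,0,0,0],[0,-2.3,-0.9,0,0,0],[0,-2.3,-0.9,0,0,0],[0,-2.3,-0.9,0,0,0],[0,-2.3,-0.9,0,0,0]])

```text
time: 24.9
tool_pos: [550.4, -62.3, 13.4]
tcp_rot: [157.1, -0.0, 80.0]
ft_force: [-0.2, 0.0, -1.2]
finger_gap: 84.7
grip_force: 0.4
```

Call:
apply_moves(rows=[[0,-2.3,-0.9,0,0,0],[0,-2.3,-0.9,0,0,0],[0,-2.3,-0.9,0,0,0],[0,-2.3,-0.9,0,0,0],[0,-2.3,-0.9,0,0,0]])

```text
time: 25.52
tool_pos: [538.4, -60.2, 13.1]
tcp_rot: [157.1, -0.0, 80.0]
ft_force: [0.4, 0.1, -0.7]
finger_gap: 84.7
grip_force: 0.0
```

```bash
python3 prof.py|head -7
```

```text
t 25.52 riserframe [-77.7  16.7  13.1] rot [157.1  -0.   80. ] f [ 0.3  0.2 -0.7] q [-12.  -7. 128.   2.  36.  -4.] gap 84.68903536024149
side 2040 Y [-79.  83.] maxz 62.4
10 552 [-98.3 -43.7  18. ]
22 126 [-56.1  25.6  29.4]
34 104 [32.  35.4 38.3]
46 110 [40.1 43.6 46.6]
58 171 [49.4 53.8 60.1]
```

The board is flat. I'll clear the finger backwards, then move up and away.

Call:
apply_moves(rows=[[0,-3.7,-1.5,0,0,0],[0,-3.7,-1.5,0,0,0],[0,5.8,-13.8,0,0,0],[0,11.7,-27.6,0,0,0],[0,11.7,-27.6,0,0,0]])

```text
time: 26.25
tool_pos: [530.0, -58.7, 88.2]
tcp_rot: [157.1, -0.0, 80.0]
ft_force: [-0.1, -0.5, -0.2]
finger_gap: 85.1
grip_force: 0.0
```

```bash
python3 - <<'E'
from plan import *
rr()
for cam in ("side","scene"):
    p,d,W=cloud(cam);L=RR.inv().apply((W-O).reshape(-1,3)).reshape(W.shape)
    m=(p[...,0].astype(int)-p[...,2]>18)&(d>0)&(abs(L[...,1])<110)&(L[...,0]>-140)&(L[...,0]<4)&(L[...,2]>7)&(L[...,2]<25)
    Q=L[m];A=np.c_[Q[:,:2],np.ones(len(Q))];f=np.linalg.lstsq(A,Q[:,2],rcond=None)[0]
    print(cam,cv2.minAreaRect(Q[:,:2].astype(np.float32)),"tilt deg",np.degrees(f[:2]).round(1),"z",np.median(Q[:,2]))
    for n in ("board","carton","tub","cup"): print(n,[np.round(x["xyz"]).tolist() for x in models.place_of(n,cam)])
    if cam=="side": save("s8",cv2.resize(p[150:290,230:400],(729,600)))
E
```

```text
t 26.25 riserframe [-86.2  16.7  88.2] rot [157.1  -0.   80. ] f [-0.  -0.5 -0.2] q [-13. -18. 127.   1.  47.  -3.] gap 85.08890951605741
side ((-56.59685516357422, 16.025150299072266), (138.07400512695312, 109.74595642089844), 89.96896362304688) tilt deg [-0.1  0.2] z 14.167441712665454
board [[559.0, -65.0, 16.0], [517.0, 127.0, -4.0], [342.0, -229.0, -0.0]]
carton [[562.0, 346.0, 4.0]]
tub [[564.0, -349.0, -1.0], [420.0, 339.0, 4.0]]
cup [[420.0, 341.0, 2.0]]
scene ((-68.29383087158203, 0.49349212646484375), (137.86175537109375, 209.04103088378906), 0.5794922113418579) tilt deg [-0.1  0. ] z 15.719747856049882
board [[557.0, -59.0, 15.0], [514.0, 133.0, -4.0], [338.0, -229.0, 1.0]]
carton [[565.0, 349.0, -5.0]]
tub [[563.0, -349.0, -5.0]]
cup [[419.0, 340.0, -0.0]]
```

View pics/s8.png

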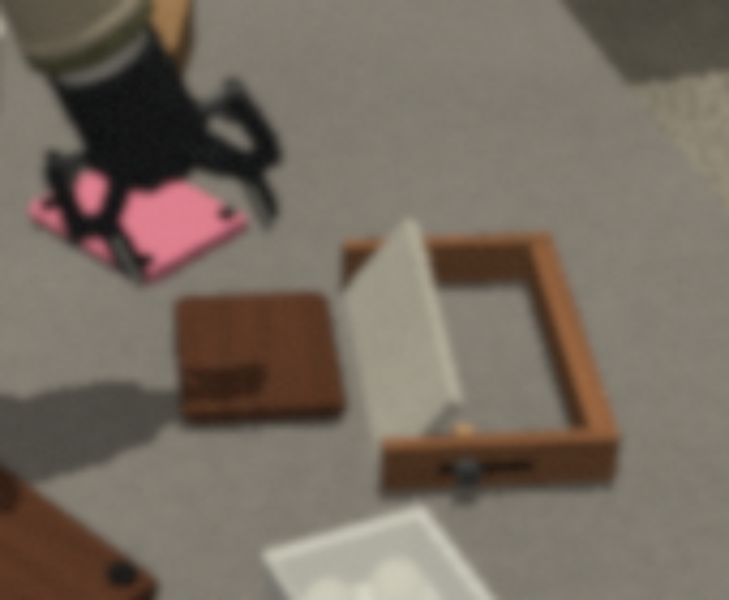

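The board lies flat, smooth face up, at (260,355). Its centre is at X≈-55, Y≈16 and its face is about 15 mm up. The gripper is clear and the bystanders haven't moved.

```bash
python3 -c "
from bench import job
print(job.hand_in())"
```

```text
the job is handed in; nothing more can be done
None
```

The board is turned over and lies flat on its feet just in front of the riser, and I handed the job in at about 26 s; the carton, tub and cup measured where they were at the start, and the hand-in returned no verdict.

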